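# Extend the telescopic cleaning brush and lift it from its caddy

### The job

Take the telescopic brush with the release button from the caddy for cleaning: press its button in and pull the handle up past the first stop to the second, let the button spring back out so that the handle locks there, then lift the brush, upright, well clear of its well. Finish while holding it up like that, extended and locked, and do not disturb the plain brush, the bottle or the tape roll.

Things in the scene. Friction and masses are not known exactly. Their poses are not given: they have to be found in the camera images.
- brush_grip (a point): Centre of the telescopic brush's grip, at its button's height; z up. Upright black block, the top of the brush: 28 mm thick (x), 34 mm wide (y), 58 mm tall, from 35 mm below this point to 23 mm above. Grey button, 18 mm wide, 24 mm tall, centred on the +x face at this height, 5 mm proud. It rides with the handle: 163 mm above the foot when in, 243 mm at the second stop.
- brush_foot (a point): Centre of the underside of the telescopic brush's round head (43 mm diameter, 48 mm tall), axes as the grip's. It stands on the floor of a caddy well, 7 mm above the desk. Above the head: aluminium tube, 26 mm diameter, collar 31 mm, its top at 127 mm; the grip's 19 mm steel tube slides in it. Brush without handle 0.43 to 0.63 kg, handle 0.085 kg.
- brush_handle (a joint): How far the handle is drawn out, m: 0 = in and locked (start), 0.040 = first stop, 0.080 = second stop and end. With the button out it locks at each (1.5 mm play); pulling then lifts the whole brush. Button pressed: slides with about 1.4 N friction, stays where left; the brush's weight keeps the head in the well. Button let go between stops: pulled on, it clicks in at the next.
- brush_button (a joint): How far the button is pressed in, m: 0 = out, 0.005 = flush; latch free from 0.003. Spring, 1.5 N to start, 3 N fully in. Squeezing the grip between the button's face and the opposite face presses it; squeezing the other two faces (34 mm apart) does not. It springs fully out only with the handle at a stop.
- caddy: White plastic caddy fixed to the desk: tray 100 mm (x) by 226 mm (y), 12 mm high, with two round wells at y = +65 mm and -65 mm, each 48 mm bore, floor 7 mm and rim 51 mm above the desk. Origin under its centre. The telescopic brush stands in one well, the plain brush in the other.
- plain_brush_mid (a point): Middle (80 mm up) of the plain one-piece white brush, 165 mm tall, 43 mm diameter at most, loose in the other well; leave it.
- bottle_mid (a point): Middle of a drink bottle standing beside the caddy, 64 mm diameter, 170 mm tall; leave it.
- tape_mid (a point): Centre of a roll of packing tape lying flat beyond the caddy, 90 mm diameter, 48 mm high; leave it.
Things that resemble listed ones, but are neither listed nor needed, are in the scene too. Several things have the shape of the caddy; the one meant has the colours described above.

How it is judged:
By the outcome, as a careful person would: the job done as asked, in the order asked, and still so for the second after the job is handed in, while the arm keeps its last pose, push and grip.
It also fails if it takes over 45 s, if anything falls off the work surface, if the arm or the gripper's body presses on something with over 40 N, if the wrist force passes 120 N, or if a joint passes its speed limit or range.

### The arm

A 6-joint arm with a two-finger parallel gripper is mounted at the origin on the work surface. World frame = base frame: x ahead of the robot, y to its left, z up, the work surface at z = 0. Lengths are in mm, angles in rad, forces in N, time in s.
With the tool pointing down it reaches from about 275 to 1000 mm from the base axis. Payload 8.4 kg.
Tool frame: the origin (TCP) lies midway between the tips of the shut fingers; the grasp point (between the pads) lies 19 mm behind it (ctrl.grip_depth is the z of the grasp point in the tool frame, in mm); z points along the fingers, y is the line along which they close (so a half turn about z gives the same grasp; the last joint's range is limited). The gripper opens to 85 mm and grips with 20 to 120 N. Pads are 22 mm wide; open, the fingers measure 114 mm over their backs; the gripper's body (76 mm by 85 mm) begins 54 mm behind the grasp point. The pads swing forward as they close: fully open they stand 13 mm farther back than shut.
Start: joints at [-1.314, 0.353, 1.633, -0, 1.155, -0.002], TCP at [159.949, -604.189, 205.481] pointing down, gripper open.
Joint ranges: [-2.63, 2.63], [-0.92, 2.1], [0.06, 2.66], [-1.3, 4.44], [0, 2.69], [-3.02, 3.02]. Speed limits (rad/s): [2.22, 2.22, 2.79, 3.14, 3.14, 3.14].

### API

Orientations are given as a unit quaternion [x, y, z, w].
In Python, from cell import ctrl, eyes gives the robot as it stands. The module is installed in compiled form; this text tells all that it offers.
- The arm moves only by the tool send_rows, never from a script. Its arguments are lists of equal length, an entry for each row: "offset": the shift along the tool's x, y, z in cm, a list of three; "spin": the turn about the tool's z in rad. A call has 1 to 8 rows; each row is the pose to reach, as a shift and turn from the pose commanded when the call began, along the tool's axes at that moment; what a row does not reach only later rows make up. A row lasts 1/8 s, in which the tool goes at most 62.5 mm and 10.7 degrees, less where a joint would pass 70% of its speed; a pose out of reach is approached as far as the arm can. A call with a gripper value outside its range is refused whole. "claw" is the finger opening in cm, from 0 to 8.54, set as the call begins (left out, the last holds). The fingers move at their own pace and stop on an object; "newtons" is the grip in N (left out, the last holds). Time passes only in rows, so rows that repeat a pose let the fingers close. It gives the time, the measured TCP pose, the force, the opening and the grip force at its end, in the units of the state.
- ctrl.get_state(): the state, without advancing time (a new reading comes with each control period).
- eyes.snapshot(name): name is "scene" or "top" or "wrist"; returns (picture, depth): 400x640x3 uint8, red, green, blue; 400x640 float32, mm along the optical axis (not along the pixel's ray), 0 where there is no reading.
- eyes.camera_model(name): a dict with "fov_y" (degrees; the focal length in pixels is half the picture's height over the tangent of half this angle, whatever the lens; pixels are square), "cx", "cy" (the principal point, pixels), "extrinsics" (4x4, takes a point from camera to world coordinates); the wrist camera has in their place "mount" (4x4, takes a point from camera to tool coordinates, whose origin is the TCP and whose axes are the flange's). Camera axes: x right, y down, z forward; pixel columns grow to the right and rows downward; lengths in mm; the calibration is good to about 2 mm. A picture is of the moment at which its call begins: read the wrist's pose just before it. camera_model takes no time and is no camera call.
- ctrl.close_job(): hands the job in; it is judged then, once.
The state is a dict: "clock": time; "qpos": joint angles; "joint_vel": joint speeds; "joint_torque": joint torques, N m; "position": TCP position; "eef_rot": TCP orientation; "ft_force": force on the tool from outside, world axes, zero at the start; "moment": the same for the moment, N m; "gripper_width": finger opening in mm; "grasp_force": force on a finger pad.
Only numpy, scipy, OpenCV 4.12 (cv2) and the standard library are available. Lean on these libraries where they do the work, as an engineer would, in place of code of your own. Each camera call takes 0.05 s, during which the arm holds its last target. There are 200 camera calls.

## Working session

There is one attempt and no reset: what is moved stays moved. The work goes in short steps, Python scripts to look and compute and a tool call to move; the robot and the scene stay as the last step left them, time stands still between calls to the robot, and variables do not carry over. Pictures are saved under pics/ and viewed, at most 10 in all, crops included, and the job is handed in when it is done.

Besides the shell and the picture viewer there is one more tool, called after "Emit:" as name(argument=value, ...) on one line, values as JSON. send_rows: Moves the arm, as the interface text tells. Its arguments: {"type":"object","properties":{"offset":{"type":"array","items":{"type":"array","items":{"type":"number"}}},"spin":{"type":"array","items":{"type":"number"}},"claw":{"type":"number"},"newtons":{"type":"number"}},"required":["offset","spin"]}

```bash
mkdir -p pics; cat > h.py <<'E'
import numpy as np, cv2
from cell import ctrl, eyes
from scipy.spatial.transform import Rotation as R
def cloud(name, save=None):
    s=ctrl.get_state(); im,d=eyes.snapshot(name); m=eyes.camera_model(name)
    if save: cv2.imwrite('pics/'+save+'.png', im[:,:,::-1])
    f=200/np.tan(np.radians(m['fov_y'])/2)
    v,u=np.mgrid[0:400,0:640]
    P=np.stack([(u-m['cx'])/f*d,(v-m['cy'])/f*d,d,np.ones_like(d)],-1)
    if 'extrinsics' in m: T=np.array(m['extrinsics'])
    else:
        W=np.eye(4); W[:3,:3]=R.from_quat(s['eef_rot']).as_matrix(); W[:3,3]=s['position']
        T=W@np.array(m['mount'])
    return im,d,(P@T.T)[...,:3]
E
python3 - <<'E'
from h import *
for n in('scene','top'):
    im,d,P=cloud(n,n); np.savez('/tmp/'+n,im=im,d=d,P=P); m=eyes.camera_model(n); print(n,m['fov_y'],np.round(m['extrinsics'],2).tolist())
print(ctrl.get_state(),ctrl.grip_depth)
E
```

```text
scene 45.34010333739708 [[-0.73, 0.39, -0.56, 1111.14], [0.68, 0.41, -0.6, 740.04], [-0.0, -0.82, -0.57, 694.26], [0.0, 0.0, 0.0, 1.0]]
top 53.207108711075655 [[0.01, -0.99, 0.15, 395.85], [-1.0, -0.01, 0.01, 138.65], [-0.01, -0.15, -0.99, 1023.78], [0.0, 0.0, 0.0, 1.0]]
{'clock': 0.1, 'qpos': array([-1.31439008e+00,  3.53562982e-01,  1.63403877e+00,  2.04187278e-05,
        1.15524700e+00, -2.39030609e-03]), 'joint_vel': array([-0.00043662, -0.00063646, -0.00092757,  0.00196008,  0.00048108,
        0.00066647]), 'joint_torque': array([ 6.71801899e-04, -6.06358194e+01, -3.42820394e+01,  2.36421988e-05,
        3.97198397e-03, -2.70555525e-06]), 'position': array([ 159.8435919 , -603.7360492 ,  204.85571258]), 'eef_rot': array([ 9.91640055e-01,  1.29033352e-01, -7.02903828e-05, -6.24174058e-04]), 'ft_force': array([-0.70160381, -0.32649562,  0.09271796]), 'moment': array([ 0.03895763, -0.04752766, -0.03817276]), 'grasp_force': 0.0, 'gripper_width': 85.76977765486956} -18.700000000000003
```

View pics/scene.png

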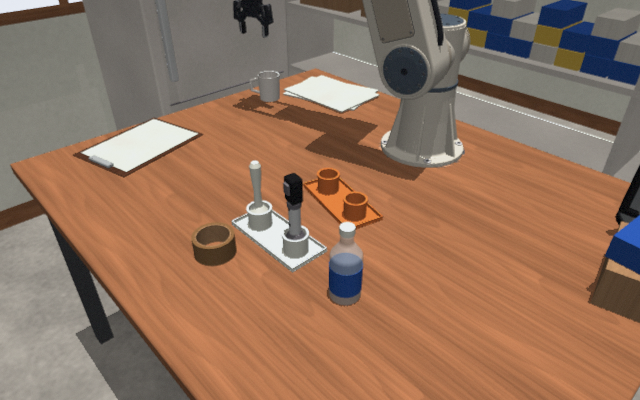

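View pics/top.png

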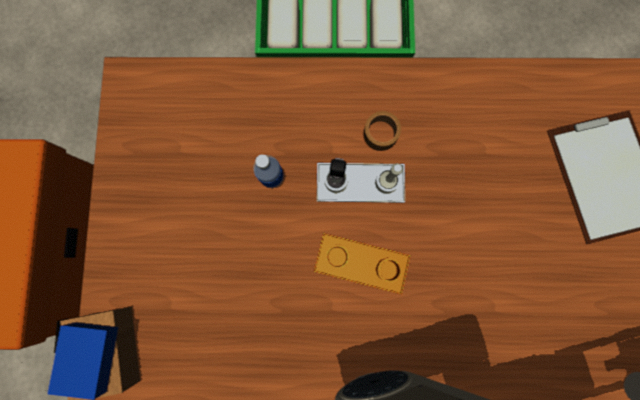

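The scene view shows the white caddy with the black grip at about (293,190), a grey button patch on its left-hand face, the plain brush at (257,200), the bottle at (346,265) and the tape at (214,243). The top view shows the grip at (337,168), the plain brush at (390,178), the bottle at (268,170) and the tape at (382,131); the orange/yellow caddy is a decoy.

```bash
python3 - <<'E'
from h import *
for n,box in(('scene',(275,165,312,215)),('top',(322,152,352,182))):
    z=np.load(f'/tmp/{n}.npz'); im,P=z['im'].astype(int),z['P']; a,b,c,e=box
    M=np.zeros((400,640),bool); M[b:e,a:c]=1
    g=M&(P[...,2]>125)&(P[...,2]<215); Q=P[g]; print(n,'grip',len(Q),Q.min(0).round(),Q.max(0).round())
    t=Q[Q[:,2]>Q[:,2].max()-6]; print('top face',len(t),t.mean(0).round(1),t.min(0).round(1),t.max(0).round(1))
    if len(t)>5: r=cv2.minAreaRect(t[:,:2].astype(np.float32)); print(r)
    if n=='scene':
        x=im[b:e,a:c].sum(-1)
        bt=g&(im.sum(-1)>120)&(P[...,2]>140); print('button',P[bt].mean(0),bt.sum(),np.argwhere(bt).mean(0))
z=np.load('/tmp/top.npz'); im,P=z['im'],z['P']
m=(im.min(-1)>170)&(P[...,2]<25); m[:, :310]=0;m[:,415:]=0;m[:155]=0;m[210:]=0
print('tray',cv2.minAreaRect(P[m][:,:2].astype(np.float32)))
for nm,(a,b,c,e),lo in(('plain',(370,155,410,195),70),('bottle',(245,150,290,190),40),('tape',(360,110,405,152),25)):
    Q=P[b:e,a:c].reshape(-1,3);Q=Q[Q[:,2]>lo];print(nm,Q.mean(0).round(),Q.min(0).round(),Q.max(0).round())
im=cv2.imread('pics/scene.png')[155:275,225:385]; cv2.imwrite('pics/c1.png',cv2.resize(im,None,fx=5,fy=5,interpolation=cv2.INTER_CUBIC))
E
```

```text
scene grip 600 [582.  92. 125.] [619. 129. 196.]
top face 134 [599.4 112.  193.4] [582.2  92.4 190.2] [613.1 128.1 195.9]
((597.8348999023438, 110.09529113769531), (33.73466110229492, 27.50649070739746), 79.9181900024414)
button [606.07055703 111.5840316  174.00618769] 116 [187.5        290.50862069]
top grip 292 [581.  93. 125.] [616. 128. 196.]
top face 159 [596.8 109.8 192. ] [583.8  93.4 189.7] [610.7 127.6 195.6]
((596.686767578125, 109.99153137207031), (33.171024322509766, 26.232521057128906), 81.69805145263672)
tray ((595.4893798828125, 44.682777404785156), (217.8320770263672, 95.5389633178711), 89.56647491455078)
plain [587. -13. 177.] [396. -32.  71.] [ 609.  139. 1024.]
bottle [602. 270. 121.] [396. 139.  40.] [ 641.  307. 1024.]
tape [723.  -6.  57.] [396. -54.  25.] [ 775.  139. 1024.]
```

View pics/c1.png

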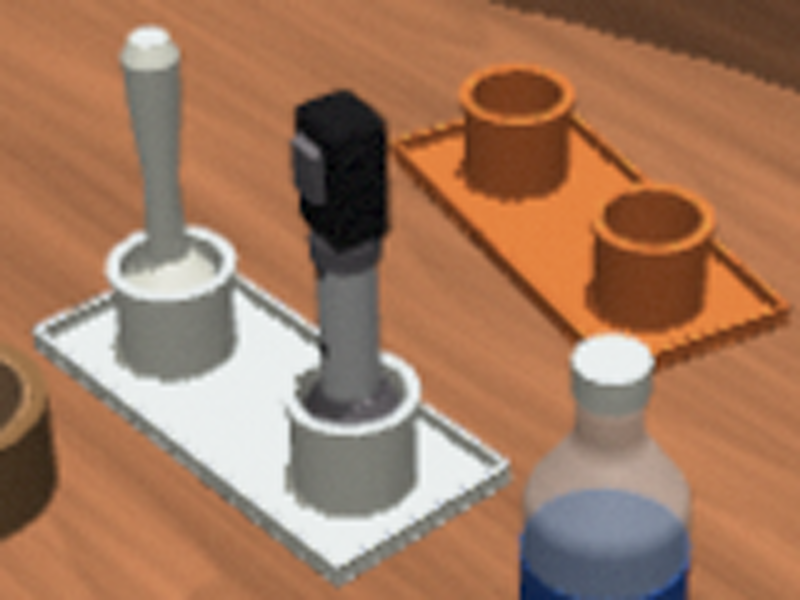

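The crop confirms the button faces world +x, slightly yawed (about -9°). The grip centre is near (597,110) and its top is at z≈193. I'll move towards it now, rising and turning the tool.

Emit:
send_rows(offset=[[4,-3.85,-1.2],[8,-7.7,-2.4],[12,-11.55,-3.6],[16,-15.4,-4.8],[20,-19.25,-6],[24,-23.1,-7.2],[28,-26.95,-8.4],[32,-30.8,-9.6]], spin=[-0.144,-0.288,-0.432,-0.576,-0.72,-0.864,-1.0,-1.15], claw=8.5, newtons=20)

```text
clock: 1.1
position: [391.0, -222.8, 301.8]
eef_rot: [0.761, 0.649, 0.0, 0.0]
ft_force: [0.3, -1.4, 0.6]
gripper_width: 85.1
grasp_force: 0.0
```

```bash
cat >> h.py <<'E'
def to(p):
    s=ctrl.get_state(); r=R.from_quat(s['eef_rot']); M=r.as_matrix()
    print('t',round(s['clock'],2),'pos',s['position'].round(1),'tool y yaw',np.degrees(np.arctan2(M[1,1],M[0,1])).round(1),'tilt z',M[:,2].round(3),'q',s['qpos'].round(2),'F',s['ft_force'].round(1),s['gripper_width'].round(1),round(s['grasp_force'],1))
    print('offset cm',(M.T@(np.array(p)-s['position'])/10).round(2))
E
python3 -c "
from h import *
to([585,110,300])"
```

```text
Traceback (most recent call last):
  File "h.py", line 17, in to
    print('t',round(s['clock'],2),'pos',s['position'].round(1),'tool y yaw',np.degrees(np.arctan2(M[1,1],M[0,1])).round(1),'tilt z',M[:,2].round(3),'q',s['qpos'].round(2),'F',s['ft_force'].round(1),s['gripper_width'].round(1),round(s['grasp_force'],1))
                                                                                                                                                                                                      ^^^^^^^^^^^^^^^^^^^^^^^^
AttributeError: 'float' object has no attribute 'round'
```

Emit:
send_rows(offset=[[4.8,2,0],[9.6,4,0],[14.4,6,0],[19.2,8,0],[24,10,0],[28.8,12,0],[33,14,0],[36.1,15.1,0]], spin=[0,0,0,0,0,0,0,0])

```text
clock: 2.1
position: [598.4, 109.2, 300.8]
eef_rot: [0.762, 0.648, -0.0, -0.0]
ft_force: [-0.1, 0.0, 0.3]
gripper_width: 85.1
grasp_force: 0.0
```

```bash
sed -i "s/s\['gripper_width'\].round(1)/round(s['gripper_width'],1)/" h.py; python3 - <<'E'
from h import *
to([597,110,151])
im,d,P=cloud('wrist','w1')
M=(abs(P[...,0]-597)<40)&(abs(P[...,1]-110)<40)&(P[...,2]>180)&(P[...,2]<205)&(im.max(-1)<90)
Q=P[M];print(len(Q),Q.mean(0).round(1),cv2.minAreaRect(Q[:,:2].astype(np.float32)),np.percentile(Q[:,2],[5,50,95]))
E
```

```text
t 2.1 pos [598.4 109.2 300.8] tool y yaw -9.2 tilt z [-0.001 -0.    -1.   ] q [0.18 0.25 1.56 0.   1.33 0.34] F [-0.1  0.   0.3] 85.1 0.0
offset cm [ 0.06 -0.14 14.99]
1102 [598.2 113.  191.3] ((598.81982421875, 111.74732971191406), (29.387866973876953, 27.549562454223633), 81.03946685791016) [182.72513889 192.36112307 193.73680352]
```

View pics/w1.png

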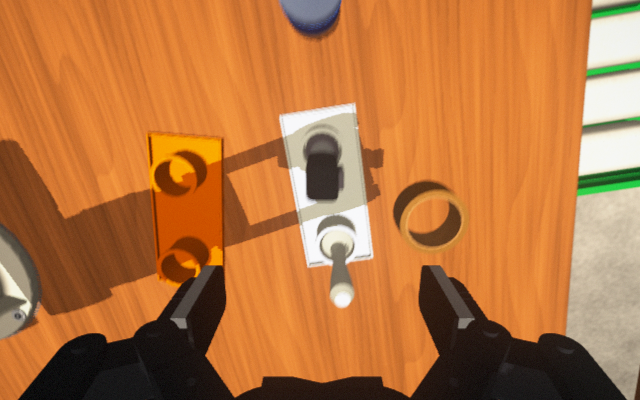

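The wrist view shows the black grip at (323,175), square with the fingers, with the button on its right side (towards +x). The alignment is good, so I'll go down and close.

Emit:
send_rows(offset=[[0.1,-0.05,3],[0.1,-0.05,6.5],[0.1,-0.05,10],[0.1,-0.05,13],[0.1,-0.05,15.2],[0.1,-0.05,15.2]], spin=[0,0,0,0,0,0], claw=7)

```text
clock: 2.9
position: [595.8, 108.0, 147.6]
eef_rot: [0.762, 0.648, -0.002, -0.001]
ft_force: [0.0, -0.1, 0.3]
gripper_width: 70.0
grasp_force: 0.0
```

Emit:
send_rows(offset=[[0,0,0],[0,0,0],[0,0,0],[0,0,0],[0,0,0],[0,0,0],[0,0,0],[0,0,0]], spin=[0,0,0,0,0,0,0,0], claw=2, newtons=25)

```text
clock: 3.9
position: [598.0, 108.6, 150.8]
eef_rot: [0.762, 0.648, 0.001, 0.0]
ft_force: [-1.3, -0.0, 7.2]
gripper_width: 27.7
grasp_force: 28.8
```

Width 27.7 mm means the button is flush. Now I'll draw the handle up.

Emit:
send_rows(offset=[[0,0,-1],[0,0,-2],[0,0,-3],[0,0,-4],[0,0,-5],[0,0,-6],[0,0,-6.8],[0,0,-7.5]], spin=[0,0,0,0,0,0,0,0])

```text
clock: 4.9
position: [597.4, 108.4, 225.0]
eef_rot: [0.762, 0.648, 0.0, 0.0]
ft_force: [1.1, 0.3, -1.2]
gripper_width: 27.5
grasp_force: 27.7
```

Emit:
send_rows(offset=[[0,0,0],[0,0,0]], spin=[0,0])

```text
clock: 5.15
position: [597.5, 108.5, 224.6]
eef_rot: [0.762, 0.648, 0.0, 0.0]
ft_force: [0.4, -0.6, 0.8]
gripper_width: 27.3
grasp_force: 28.1
```

Emit:
send_rows(offset=[[0,0,-0.2],[0,0,-0.4],[0,0,-0.5],[0,0,-0.5]], spin=[0,0,0,0])

```text
clock: 5.65
position: [597.4, 108.4, 229.6]
eef_rot: [0.762, 0.648, 0.0, 0.0]
ft_force: [1.4, 0.4, 0.3]
gripper_width: 27.5
grasp_force: 27.9
```

Emit:
send_rows(offset=[[0,0,-0.1],[0,0,-0.2],[0,0,-0.2],[0,0,-0.2]], spin=[0,0,0,0])

```text
clock: 6.15
position: [597.4, 108.4, 231.6]
eef_rot: [0.762, 0.648, 0.0, 0.0]
ft_force: [0.7, 1.2, -1.5]
gripper_width: 27.2
grasp_force: 27.9
```

```bash
python3 - <<'E'
from h import *
to([597,110,231])
im,d,P=cloud('scene','s2')
c=im[100:260,225:385,::-1]; cv2.imwrite('pics/c2.png',cv2.resize(c,None,fx=3.7,fy=3.7,interpolation=cv2.INTER_CUBIC))
E
```

```text
t 6.15 pos [597.4 108.4 231.6] tool y yaw -9.3 tilt z [ 0.  0. -1.] q [0.18 0.3  1.65 0.   1.19 0.34] F [ 0.7  1.2 -1.5] 27.2 27.9
offset cm [ 0.15 -0.07  0.06]
```

View pics/c2.png

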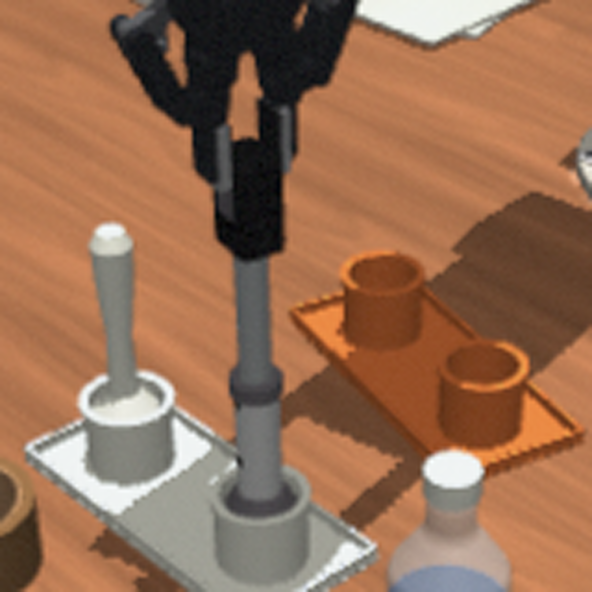

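The handle is drawn well out, with about 85 px of steel tube showing above the collar at (255,380) and the head still in its well. I'll creep up until the weight shows in the force.

Emit:
send_rows(offset=[[0,0,-0.1],[0,0,-0.2],[0,0,-0.2],[0,0,-0.2]], spin=[0,0,0,0])

```text
clock: 6.7
position: [597.1, 108.4, 233.2]
eef_rot: [0.762, 0.648, -0.0, -0.0]
ft_force: [-0.4, -0.7, -3.8]
gripper_width: 27.0
grasp_force: 27.4
```

Emit:
send_rows(offset=[[0,0,-0.1],[0,0,-0.2],[0,0,-0.2],[0,0,-0.2]], spin=[0,0,0,0])

```text
clock: 7.2
position: [597.4, 108.5, 235.5]
eef_rot: [0.762, 0.648, 0.0, -0.0]
ft_force: [-0.1, -0.6, -4.6]
gripper_width: 27.2
grasp_force: 27.4
```

The brush's weight is now on the wrist, so the handle is at its end stop. I'll ease down 1 mm and let go.

Emit:
send_rows(offset=[[0,0,0.1],[0,0,0.1]], spin=[0,0])

```text
clock: 7.45
position: [597.3, 108.4, 234.4]
eef_rot: [0.762, 0.648, -0.0, -0.0]
ft_force: [0.5, 0.0, -5.2]
gripper_width: 27.5
grasp_force: 27.4
```

Emit:
send_rows(offset=[[0,0,0],[0,0,0],[0,0,0],[0,0,0],[0,0,0]], spin=[0,0,0,0,0], claw=6.5)

```text
clock: 8.07
position: [597.4, 108.5, 234.6]
eef_rot: [0.762, 0.648, 0.0, 0.0]
ft_force: [-0.0, 0.6, -0.6]
gripper_width: 65.1
grasp_force: 0.0
```

```bash
python3 - <<'E'
from h import *
to([597,110,231])
im,d,P=cloud('scene','s3')
c=im[100:260,225:385,::-1]; cv2.imwrite('pics/c3.png',cv2.resize(c,None,fx=3.7,fy=3.7,interpolation=cv2.INTER_CUBIC))
E
```

```text
t 8.07 pos [597.4 108.5 234.6] tool y yaw -9.3 tilt z [ 0.  0. -1.] q [0.18 0.3  1.64 0.   1.2  0.34] F [-0.   0.6 -0.6] 65.1 0.0
offset cm [ 0.15 -0.07  0.36]
```

View pics/c3.png

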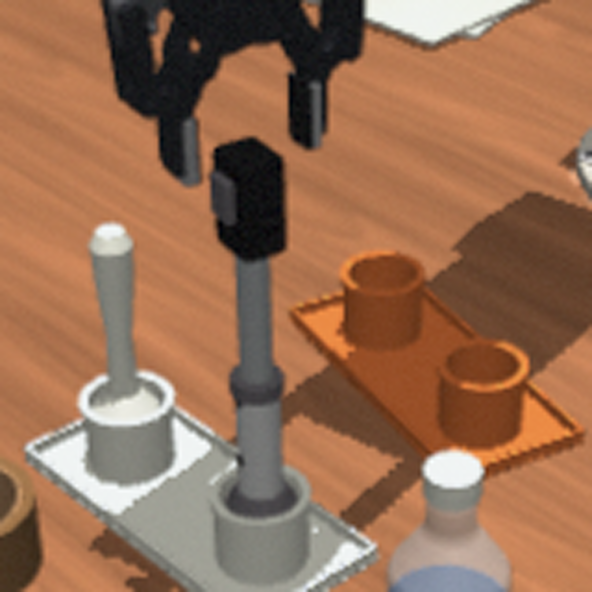

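The fingers are open and the grip stands extended at (250,200), with the button proud again on its left side. I'll rise, turn 90° and re-measure the grip.

Emit:
send_rows(offset=[[0,0,-3],[0,0,-6],[0,0,-8],[0,0,-8],[0,0,-8],[0,0,-8],[0,0,-8],[0,0,-8]], spin=[0,0,-0.18,-0.36,-0.54,-0.72,-0.9,-1.08], claw=8.5)

```text
clock: 9.12
position: [597.4, 108.4, 314.5]
eef_rot: [0.318, 0.948, -0.0, -0.0]
ft_force: [0.1, 0.1, -0.6]
gripper_width: 84.6
grasp_force: 0.0
```

Emit:
send_rows(offset=[[0,0,0],[0,0,0],[0,0,0],[0,0,0]], spin=[-0.18,-0.36,-0.49,-0.49])

```text
clock: 9.62
position: [597.4, 108.4, 314.5]
eef_rot: [0.082, 0.997, -0.0, -0.0]
ft_force: [0.4, 0.6, -0.2]
gripper_width: 85.5
grasp_force: 0.0
```

```bash
python3 - <<'E'
from h import *
im,d,P=cloud('wrist','w2')
for n,(im,d,P) in(('wrist',(im,d,P)),('scene',cloud('scene'))):
    M=(abs(P[...,0]-597)<35)&(abs(P[...,1]-110)<35)&(P[...,2]>262)&(P[...,2]<280)
    Q=P[M]
    if len(Q): print(n,len(Q),Q.mean(0).round(1),cv2.minAreaRect(Q[:,:2].astype(np.float32)),np.percentile(Q[:,2],[5,50,95]).round(1))
to([598,110.5,230])
E
```

```text
wrist 2102 [592.9 108.6 271.6] ((596.9684448242188, 107.81404876708984), (34.86353302001953, 32.60383224487305), 81.18116760253906) [265.1 272.4 273.8]
scene 215 [601.3 114.  270.5] ((600.0816040039062, 110.46625518798828), (33.685340881347656, 32.1133918762207), 77.75012969970703) [262.9 272.2 275.1]
t 9.72 pos [597.4 108.4 314.5] tool y yaw 80.5 tilt z [ 0.  0. -1.] q [ 0.18  0.24  1.54  0.    1.36 -1.23] F [-1.2  0.2  0.2] 85.1 0.0
offset cm [-0.03  0.21  8.45]
```

View pics/w2.png

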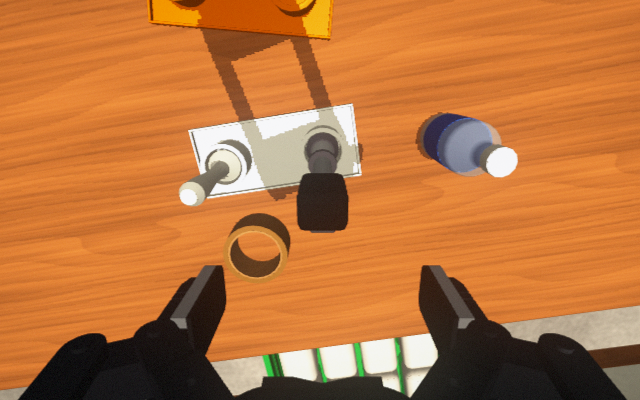

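The grip is centred under the fingers at (323,202), with its top at z≈273, as expected at the second stop. I'll go down and grip the plain faces.

Emit:
send_rows(offset=[[0,0.1,3],[0,0.1,6],[0,0.1,8],[0,0.1,8.6],[0,0.1,8.6]], spin=[0,0,0,0,0], claw=7)

```text
clock: 10.35
position: [597.7, 109.4, 228.7]
eef_rot: [0.082, 0.997, -0.0, -0.0]
ft_force: [-0.2, -0.3, 0.5]
gripper_width: 70.0
grasp_force: 0.0
```

Emit:
send_rows(offset=[[0,0,0],[0,0,0],[0,0,0],[0,0,0],[0,0,0],[0,0,0],[0,0,0],[0,0,0]], spin=[0,0,0,0,0,0,0,0], claw=2.5, newtons=45)

```text
clock: 11.35
position: [597.6, 109.4, 228.5]
eef_rot: [0.081, 0.997, 0.0, 0.0]
ft_force: [0.5, -0.0, -0.6]
gripper_width: 32.9
grasp_force: 50.5
```

Emit:
send_rows(offset=[[0,0,-0.5],[0,0,-1.5],[0,0,-3],[0,0,-4.5],[0,0,-6],[0,0,-8],[0,0,-10],[0,0,-11.5]], spin=[0,0,0,0,0,0,0,0])

```text
clock: 12.35
position: [597.7, 109.4, 345.1]
eef_rot: [0.081, 0.997, 0.0, 0.0]
ft_force: [1.4, 1.0, -4.5]
gripper_width: 32.7
grasp_force: 49.8
```

Emit:
send_rows(offset=[[0,0,-0.8],[0,0,-1],[0,0,-1],[0,0,-1],[0,0,-1],[0,0,-1]], spin=[0,0,0,0,0,0])

```text
clock: 13.1
position: [597.5, 109.4, 353.3]
eef_rot: [0.081, 0.997, -0.0, -0.0]
ft_force: [0.5, 0.5, -5.2]
gripper_width: 32.8
grasp_force: 49.8
```

```bash
python3 - <<'E'
from h import *
to([597,110,355])
im,d,P=cloud('scene','s4')
c=im[20:270,195:385,::-1]; cv2.imwrite('pics/c4.png',cv2.resize(c,None,fx=2.4,fy=2.4,interpolation=cv2.INTER_CUBIC))
E
```

```text
t 13.1 pos [597.5 109.4 353.3] tool y yaw 80.7 tilt z [-0. -0. -1.] q [ 0.18  0.22  1.49  0.    1.43 -1.23] F [ 0.5  0.5 -5.2] 32.8 49.8
offset cm [ 0.06  0.05 -0.17]
```

View pics/c4.png

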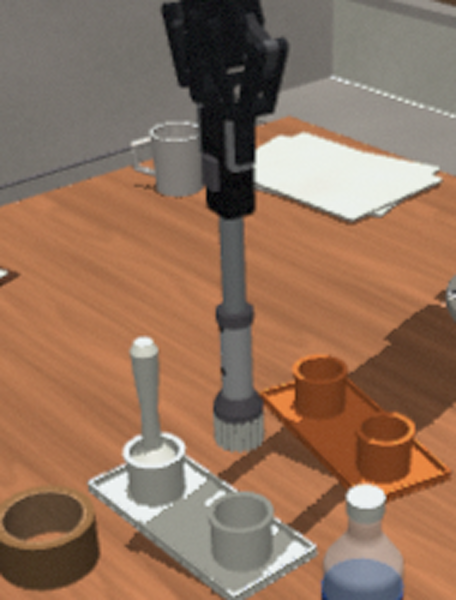

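The brush hangs upright and extended. Its head at (238,430) is well above the empty well at (241,520), the button is proud at (210,170), and the other objects look undisturbed.

```bash
python3 -c "
from cell import ctrl
print(ctrl.close_job())"
```

```text
the job is handed in; nothing more can be done
None
```

I handed the job in at about 13 s with the telescopic brush held upright, drawn to its second stop with the button back out, its head about 80 mm above the well's rim; in the last picture the plain brush, bottle and tape roll look undisturbed.

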